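Show the insert inside the box to the bench camera with an inspection mirror

TASK

The bench camera cannot see the brass threaded insert, because it sits on the inside of the box's wall next to the camera. Lift the inspection mirror up and off its hook on the tool rack, lower its glass into the open box about 9 cm straight in front of the insert and level with it, and angle it so that the camera sees the insert reflected in the middle of the glass. Finish while holding the mirror still at that angle, the mirror touching nothing but your gripper; do not knock the box, the camera stand, the other hanging tools, the ear defenders or the try square.

Things in the scene. Friction and masses are not known exactly. Their poses are not given: they have to be found in the camera images.
- mirror: Inspection mirror, 0.11 kg, rigid, hanging on any one of the rack's hooks. Origin: underside of its collar (25 mm disc, 6 mm thick, lying on the prongs); z runs up the handle. Black handle 16 x 16 mm, flats facing x and y, z = 6 to 86 mm. Rod 6 mm thick down to z = -75, then the square mirror head in line with it: 62 mm wide (y) and high, 4 mm thick, centre z = -108. The glass looks along +x.
- glass (a point): Centre of the mirror's glass (56 x 56 mm): x = 2.6, y = 0, z = -108 mm in the mirror's frame, same axes. x is the direction in which the glass looks (its normal, square to the handle), z runs up the handle.
- insert (a point): Centre of the brass threaded insert (20 mm flange, dark 9 mm bore), flush in the inner face of the box's wall on the camera's side, 40 mm below the rim. It has the box's axes: x points out through that wall towards the camera, so the insert faces along -x into the box; z is up.
- lens (a point): Centre of the bench camera's front lens, 0.29 m above the bench. It looks down into the box at about 40 degrees below level, towards the stand's -x. It has the stand's axes (x level, away from the box).
- box: Open-topped MDF box, loose, 1.3 kg, 200 mm (x) x 230 mm (y) x 100 mm high, walls and floor 14 mm thick, standing on the camera stand's board. Origin at the centre of its underside, z up; +x points to the wall on the camera's side, whose inner face is at x = 86 mm and holds the insert at y = 0, z = 60 mm.
- camera_stand: Fixed stand: plywood board 440 (x) x 300 (y) x 15 mm, origin at the centre of its underside. A steel column 16 mm thick and 340 mm high stands at x = 194, y = 105 mm; its boom carries the small camera (70 mm long, 62 mm wide), lens at x = 160, y = 0, z = 293.5 mm. The box stands near x = -100, y = 0 on the board.
- rack: Fixed wooden tool rack, origin on the bench. Rail along y, 340 mm long, x = -60 to -40, top z = 195 mm. Hooks at y = -90, 0, 90 mm point to -x: two 6 mm prongs with a 14 mm gap, tops z = 175, ends at x = -123 turned up to z = 189. Tools hang at x = -90, shank between the prongs: lift over the ends, then draw out to -x (the mirror's head cannot pass up between the prongs).
- screwdriver: Screwdriver hanging on another hook, to be left alone: dark round wooden handle of 28 mm diameter, 100 mm high above the prongs, bare steel shank 110 mm below. Origin at the foot of the handle, on the prongs, z up.
- bradawl: Bradawl (short awl) hanging on the third hook, to be left alone: pear-shaped wooden handle of 32 mm diameter, 72 mm high above the prongs, thin shank 60 mm below. Origin at the foot of the handle, on the prongs, z up.
- ear_defenders: Red ear defenders lying on the bench, to be left alone: two round cups of 80 mm diameter, about 165 mm overall width (y) and 165 mm long (x) with the headband, 80 mm high. Origin on the bench under the middle between the cups.
- try_square: Try square lying on the bench, to be left alone: wooden stock 110 mm long (y), 18 mm high, steel blade reaching 159 mm along +x. Origin under the middle of the stock.
Not all that is in view belongs to the job. What is meant by the mirror is not orange, and is the smaller of those in its own colour.

How it is judged:
On the way:
1. the mirror is lifted off its hook and clear of the rack, in the gripper (contact force between the fingers and mirror above 2 N and contact force between mirror and rack below 0.2 N and distance of mirror from where it was at the start of the episode above 0.05 m), for 0.2 s.
At the end, for the whole second after the job is handed in: Gripped (over 2 N), still (0.03 m/s), touching nothing else (under 0.2 N). In the glass's frame the insert is 60 to 115 mm in front, within 18 mm sideways, 14 to 45 mm below centre; the lens over 250 mm in front, within 50 mm sideways, 80 to 150 mm above: so it sees the insert in the glass (x of insert in the frame of glass between 0.06 and 0.115 m and y of insert in the frame of glass between -0.018 and 0.018 m and z of insert in the frame of glass between -0.045 and -0.014 m and x of lens in the frame of glass above 0.25 m and y of lens in the frame of glass between -0.05 and 0.05 m and z of lens in the frame of glass between 0.08 and 0.15 m and contact force between the fingers and mirror above 2 N and contact force between mirror and box below 0.2 N and contact force between mirror and camera_stand below 0.2 N and contact force between mirror and rack below 0.2 N and linear speed of mirror below 0.03 m/s and angular speed of mirror below 0.15 rad/s); the arm keeps its last pose, push and grip.
It fails at once if the box is pushed out of place (over 8 mm) (distance of box from where it was at the start of the episode above 0.008 m).
It fails at once if the mirror strikes the box (over 8 N) (contact force between mirror and box above 8 N).
It fails at once if the camera stand is knocked (over 5 N) (contact force between any of the arm, the fingers, mirror and camera_stand above 5 N).
It fails at once if another hanging tool is knocked off or shoved along its hook (over 20 mm) (distance of any of screwdriver, bradawl from where it was at the start of the episode above 0.02 m).
It fails at once if the ear defenders or the try square are pushed (over 20 mm) (distance of any of ear_defenders, try_square from where it was at the start of the episode above 0.02 m).
It also fails if it takes over 45 s, if anything falls off the work surface, if the arm or the gripper's body presses on something with over 40 N, if the wrist force passes 120 N, or if a joint passes its speed limit or range.

ROBOT

A 7-joint arm with a two-finger parallel gripper is mounted at the origin on the work surface. World frame = base frame: x ahead of the robot, y to its left, z up, the work surface at z = 0. Lengths are in m, angles in rad, forces in N, time in s.
With the tool pointing down it reaches from about 0.4 to 0.85 m from the base axis. Payload 10.4 kg.
Tool frame: the origin (TCP) lies at the very end of the fingers, on their centre line; the grasp point (between the pads) lies 19 mm behind it; z points along the fingers, y is the line along which they close (so a half turn about z gives the same grasp; the last joint's range is limited). The gripper opens to 85 mm and grips with 20 to 120 N. Pads are 22 mm wide; open, the fingers measure 114 mm over their backs; the gripper's body (76 mm by 85 mm) begins 54 mm behind the grasp point. The pads swing forward as they close: fully open they stand 13 mm farther back than shut.
Start: joints at [-1.237, 0.332, -0.065, 1.46, 0.022, 1.35, -0.088], TCP at [0.218, 0.586, 0.231] pointing down, gripper open.
Joint ranges: [-2.6, 2.6], [-0.5, 2.12], [-1.47, 1.34], [0.16, 2.42], [-1.27, 4.41], [0.06, 2.06], [-2.6, 2.6]. Speed limits (rad/s): [2.22, 2.22, 2.79, 2.79, 3.14, 3.14, 3.14].

INTERFACE

Orientations are given as a unit quaternion [x, y, z, w].
In Python, from workcell import manip, vision, order gives the robot as it stands. The module is installed in compiled form; this text tells all that it offers.
- The arm moves only by the tool move_arm, never from a script. Its argument "motion" is a list of rows, each a list of 3 entries, a list of its own where there are three numbers: the shift along the tool's x, y, z scaled (see below), then the turn, a rotation vector about the tool's x, y, z scaled (see below), then the opening, from -1 (shut) to 1 (fully open). In form: [[[dx, dy, dz], [wx, wy, wz], hand], ...]. A call has 1 to 12 rows; each row shifts and turns the commanded pose from where the row before left it, along the tool's axes as they then stand; what a row does not reach is not made up. The controller multiplies each number of a shift by 0.75 m and each number of a turn by pi/4 rad. A row lasts 1/10 s, in which the tool goes at most 50 mm and 8.59 degrees, less where a joint would pass 70% of its speed; a pose out of reach is approached as far as the arm can. A call with a number of a shift or a turn outside -1 to 1 is refused whole. A call with a gripper value outside its range is refused whole. The fingers move at their own pace and stop on an object; "newtons" is the grip in N (left out, the last holds). Time passes only in rows, so rows that do not move let the fingers close. It gives the time, the measured TCP pose, the force, the opening and the grip force at its end, in the units of the state.
- manip.get_obs(): the state, without advancing time (a new reading comes with each control period).
- vision.camera(name): name is "side" or "top"; returns a dict with "pixels" (420x560x3 uint8, red, green, blue), "fx", "fy", "cx", "cy" (pixels), "R" (3x3) and "t" (3): a world point X has camera coordinates R X + t. Camera axes: x right, y down, z forward; pixel columns grow to the right and rows downward; lengths in m; the calibration is good to about 2 mm. A picture is of the moment at which its call begins. There is no depth.
- order.hand_in(): hands the job in; it is judged then, once.
The state is a dict: "clock": time; "joint_pos": joint angles; "joint_velocities": joint speeds; "tau": joint torques, N m; "position": TCP position; "ee_rot": TCP orientation; "ft_force": force on the tool from outside, world axes, zero at the start; "torque": the same for the moment, N m; "grip_width": opening from 0.0 (shut) to 1.0 (fully open); "grasp_force": force on a finger pad.
Only numpy, scipy, OpenCV 4.12 (cv2) and the standard library are available. Lean on these libraries where they do the work, as an engineer would, in place of code of your own. Each camera call takes 0.05 s, during which the arm holds its last target. There are 200 camera calls.

## Working session

There is one attempt and no reset: what is moved stays moved. The work goes in short steps, Python scripts to look and compute and a tool call to move; the robot and the scene stay as the last step left them, time stands still between calls to the robot, and variables do not carry over. Pictures are saved under pics/ and viewed, at most 10 in all, crops included, and the job is handed in when it is done.

Besides the shell and the picture viewer there is one more tool, called after ">>>" as name(argument=value, ...) on one line, values as JSON. move_arm: Moves the arm, as the interface text tells. Its arguments: {"type":"object","properties":{"motion":{"type":"array"},"newtons":{"type":"number"}},"required":["motion"]}

```bash
mkdir -p pics; python3 - <<'E'
from workcell import manip,vision
import cv2,numpy as np,pickle
d={}
for n in("side","top"):
    c=vision.camera(n);d[n]=c
    cv2.imwrite(f"pics/{n}0.png",c["pixels"][:,:,::-1])
    print(n,c["fx"],c["cx"],c["cy"],np.round(c["R"],3).tolist(),np.round(c["t"],3), np.round(-np.array(c["R"]).T@c["t"],3))
pickle.dump(d,open("cams0.pkl","wb"))
print(manip.get_obs())
E
```

```text
side 425.9873493632869 283.78478936211724 206.17000446391333 [[0.916, -0.401, 0.005], [-0.261, -0.607, -0.751], [0.304, 0.686, -0.661]] [-0.505  0.311  1.347] [ 0.134 -0.938  1.126]
top 388.59631082664833 281.0795183609866 213.77264358873774 [[0.008, -1.0, 0.015], [-0.986, -0.011, -0.169], [0.169, -0.013, -0.985]] [-0.013  0.608  1.29 ] [0.38  0.01  1.374]
{'clock': 0.1, 'joint_pos': array([-1.2366206 ,  0.33282642, -0.06472617,  1.46084592,  0.02156951,
        1.34987463, -0.08847849]), 'joint_velocities': array([-1.19449550e-05, -1.51304826e-03, -1.30212873e-03, -2.96179953e-03,
       -1.34992585e-03,  1.82755575e-03, -1.02620651e-04]), 'tau': array([ 9.88395550e-04, -6.26748848e+01,  4.89281164e-02, -3.92428100e+01,
        1.63341220e-02,  7.01704514e-03, -1.98112400e-05]), 'position': array([0.21814862, 0.58534656, 0.23058991]), 'ee_rot': array([ 1.77414419e-01,  9.84136031e-01, -6.21767650e-04, -1.03535089e-04]), 'ft_force': array([ 0.08486874, -0.59017396,  0.45520706]), 'torque': array([0.04486188, 0.06088225, 0.04284282]), 'grasp_force': 0.0, 'grip_width': 1.0011025335120034}
```

View pics/side0.png

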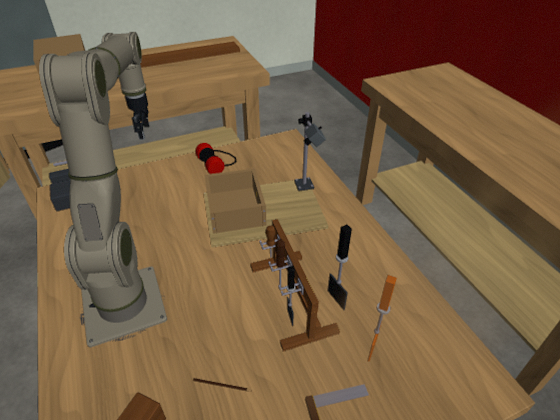

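View pics/top0.png

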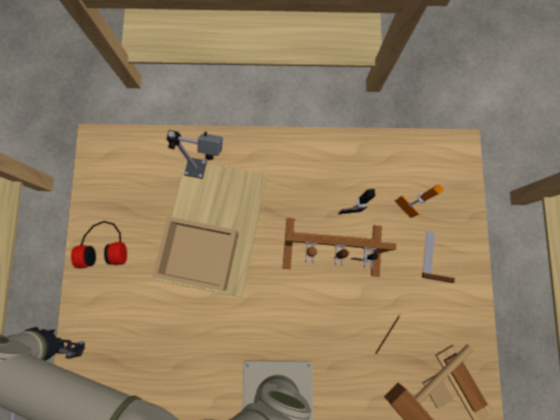

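```bash
python3 - <<'E'
import cv2,numpy as np,pickle
d=pickle.load(open("cams0.pkl","rb"))
s=d["side"]["pixels"][:,:,::-1];t=d["top"]["pixels"][:,:,::-1]
a=cv2.resize(s[210:360,240:420],(720,600),interpolation=cv2.INTER_CUBIC)
b=cv2.resize(t[185:285,270:405],(800,593),interpolation=cv2.INTER_CUBIC)
cv2.imwrite("pics/s_c.png",a);cv2.imwrite("pics/t_c.png",b)
c=cv2.resize(t[120:300,145:275],(578,800)[0:2] if 0 else (433,600),interpolation=cv2.INTER_CUBIC)
e=cv2.resize(s[105:255,195:335],(367,393),interpolation=cv2.INTER_CUBIC)
e=cv2.copyMakeBorder(e,0,207,0,0,cv2.BORDER_CONSTANT)
cv2.imwrite("pics/box_c.png",np.hstack([c,e]))
E
```

```text
(no output)
```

View pics/s_c.png

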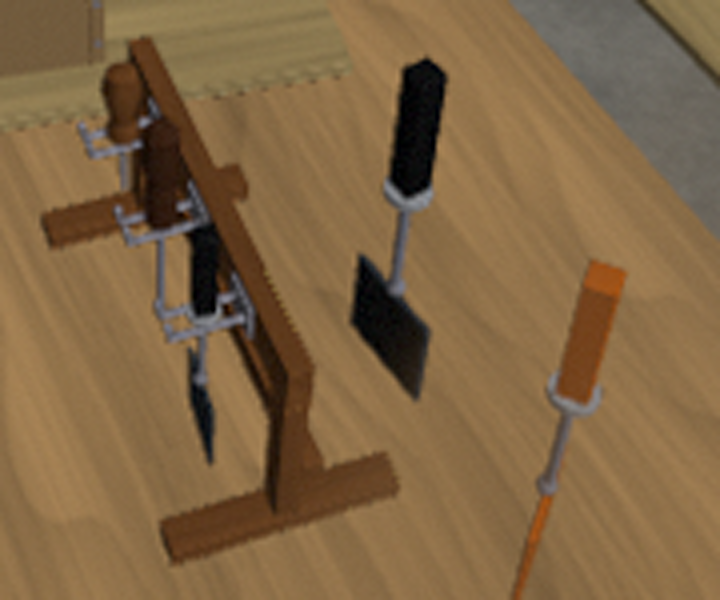

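View pics/t_c.png

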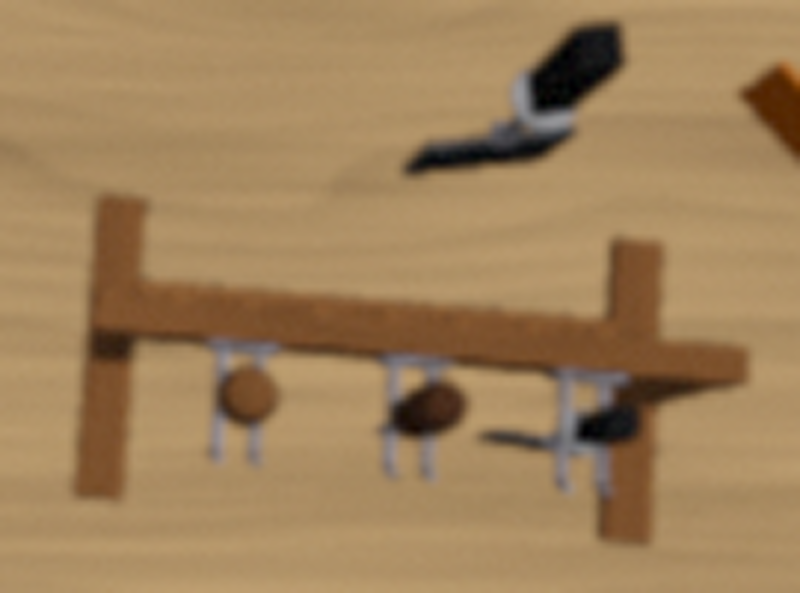

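View pics/box_c.png

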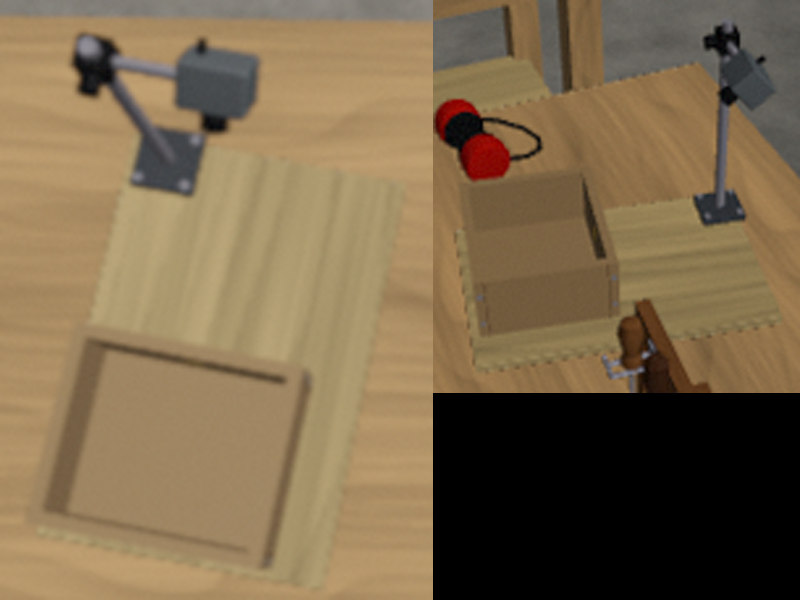

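Candidates: small black mirror on the rack's right hook, side (290,290) / top (372,257); larger black mirror behind the rack, side (340,265) / top (360,203); orange mirror, side (382,320) / top (420,200). The description says not orange and the smaller black one, so it is the one on the rack, and the crops confirm it hangs there with its head edge-on to the top view. Box rim, board and column are visible in the last crop.

```bash
cat > h.py <<'E'
import numpy as np,pickle
def ray(c,px):
    R=np.array(c["R"]);t=np.array(c["t"]);o=-R.T@t
    d=R.T@np.array([(px[0]-c["cx"])/c["fx"],(px[1]-c["cy"])/c["fy"],1]);return o,d/np.linalg.norm(d)
def onz(c,px,z):
    o,d=ray(c,px);return o+d*(z-o[2])/d[2]
def proj(c,X):
    p=np.array(c["R"])@X+c["t"];return np.array([c["cx"]+c["fx"]*p[0]/p[2],c["cy"]+c["fy"]*p[1]/p[2]])
def tri(c1,p1,c2,p2):
    A=np.zeros((3,3));b=np.zeros(3)
    for c,p in((c1,p1),(c2,p2)):
        o,d=ray(c,p);M=np.eye(3)-np.outer(d,d);A+=M;b+=M@o
    return np.linalg.solve(A,b)
def rigid2(L,W):
    L=np.array(L,float);W=np.array(W)[:,:2];a=L-L.mean(0);b=W-W.mean(0)
    th=np.arctan2((a[:,0]*b[:,1]-a[:,1]*b[:,0]).sum(),(a*b).sum())
    R=np.array([[np.cos(th),-np.sin(th)],[np.sin(th),np.cos(th)]])
    o=W.mean(0)-R@L.mean(0);return o,th,np.linalg.norm(W-(L@R.T+o),axis=1)
E
python3 - <<'E'
from h import *
np.set_printoptions(precision=4,suppress=True)
d=pickle.load(open("cams0.pkl","rb"));T=d["top"];S=d["side"]
tc=lambda x,y:(270+x/5.926-.4,185+y/5.926-.4)
bc=lambda x,y:(145+x/3.33-.4,120+y/3.33-.4)
sc=lambda x,y:(240+x/4-.4,210+y/4-.4)
se=lambda x,y:(195+(x-433)/2.62-.4,105+y/2.62-.4)
pr=[onz(T,tc(*p),.187) for p in[(215,460),(255,462),(390,475),(428,475),(563,488),(604,492)]]
L=[(-.123,y+s*.01) for y in(.09,0,-.09) for s in(1,-1)]
print("rack",rigid2(L,pr))
spr=[onz(S,sc(*p),.189) for p in[(82,127),(90,155),(120,210),(130,240),(158,305),(170,337)]]
print("rackS",rigid2(L,spr))
L=[(.1,.115),(.1,-.115),(-.1,-.115),(-.1,.115)]
print("boxT",rigid2(L,[onz(T,bc(*p),.115) for p in[(83,328),(305,370),(265,565),(33,522)]]))
print("boxS",rigid2(L,[onz(S,se(*p),.115) for p in[(582,173),(618,262),(478,280),(462,180)]]))
# board corners top (NE: +x,-y ; -x,-y) 
print("bd",rigid2([(.22,-.15),(-.22,-.15)],[onz(T,bc(*p),.015) for p in[(402,183),(325,588)]]))
print("bdS",rigid2([(.22,-.15),(-.22,-.15)],[onz(S,se(*p),.015) for p in[(778,322),(475,368)]]))
# column base plate centre
print("colbase",onz(T,bc(168,160),.02),onz(S,se(720,207),.02))
# mirror handle top, collar
print("handle top",tri(T,tc(622,418),S,sc(205,228)))
print("collar",tri(T,tc(577,438),S,sc(204,318)))
print("head c",tri(T,tc(518,438),S,sc(203,405)))
print("lens cam",tri(T,bc(214,122),S,se(728,97)))
for nm,c,(x0,x1,y0,y1) in(("S",S,(286,296,296,327)),("T",T,(349,382,252,262))):
    print(nm)
    for y in range(y0,y1,2 if nm=="S" else 1): print(y," ".join("%02x%02x%02x"%tuple(c["pixels"][y,x]) for x in range(x0,x1,1 if nm=="S" else 2)))
E
```

```text
rack (array([ 0.5518, -0.1904]), np.float64(-0.07279363637549387), array([0.0004, 0.0007, 0.0007, 0.001 , 0.0009, 0.0004]))
rackS (array([ 0.5487, -0.1972]), np.float64(-0.07218590184970214), array([0.0037, 0.0065, 0.0055, 0.004 , 0.0048, 0.0035]))
boxT (array([0.465 , 0.2664]), np.float64(-0.17840480359294075), array([0.0063, 0.0055, 0.0058, 0.0039]))
boxS (array([0.4646, 0.2756]), np.float64(-0.1975899905849585), array([0.0211, 0.0031, 0.0109, 0.0079]))
bd (array([0.5669, 0.2348]), np.float64(-0.1668340502405173), array([0.0018, 0.0018]))
bdS (array([0.5613, 0.2314]), np.float64(-0.19663574408758885), array([0.005, 0.005]))
colbase [0.7783 0.3035 0.02  ] [0.7786 0.3076 0.02  ]
handle top [ 0.4527 -0.2718  0.2641]
collar [ 0.4507 -0.2726  0.17  ]
head c [ 0.4561 -0.2654  0.055 ]
lens cam [0.7303 0.2052 0.2993]
S
296 8b6c44 826748 9c7a4f 6b5540 59585f 70625a 997a53 9f7c4f 9b794d 97774c
298 7e6240 3e362b 443e36 4c423a 5b5961 836e5b 9b7951 9f7c51 9f7d51 9b7a50
300 836846 3d3020 20262b 2a2c30 585861 826c58 98764d 9d7b52 9e7c50 9e7b50
302 846946 3f3122 0f1017 2e3033 5b5b64 786756 9a7952 
[... 1440 characters left out ...]
8 b5976a b9996c a28664 888588 4a484c 0c0b09 08090c 191a1b 1c1a1e 37251e 825834 ab895f
257 b49569 9c815b 897053 8b7457 937959 a48762 af9169 907961 7f7e80 3b3b3d 030308 060a0c 151717 111515 3f2c1f 825935 ab8a5f
258 aa8c63 766045 4f4035 4b423a 574a3e 756251 887562 6e635d 777779 333335 0e0d10 0a0d08 181414 221917 50351e 845833 ac8b61
259 a88a60 856c4b 66523e 534334 483d33 403b39 55504e 5b585d 747477 545558 3d3e3e 2d2b2b 362115 4a2f1c 6b4626 835934 a6855d
260 ab8d62 a1855c 987c56 937852 806847 624e39 5b4f43 645e60 79777b 7a7a7e 767473 5b5758 66452f 6e4927 794e2b 805632 9f8159
261 ac8e64 aa8c62 aa8c63 a88c61 a3855d 987b56 957956 7f6d5f 7e787c 7f7770 8f847b 726b6f 7a563d 7b502e 7b4f2a 80542f a0825a
```

```bash
python3 - <<'E'
from h import *
np.set_printoptions(precision=4,suppress=True)
d=pickle.load(open("cams0.pkl","rb"));T=d["top"];S=d["side"]
print(onz(S,(287.2,311),.036),onz(S,(292.2,326),.036)); print(onz(S,(287.4,297.5),.098),onz(S,(292.2,309),.098))
for y in range(272,312,3): print(y," ".join("%02x%02x%02x"%tuple(S["pixels"][y,x]) for x in range(327,349,2)))
for y in range(272,300,3): print(y," ".join("%02x%02x%02x"%tuple(S["pixels"][y,x]) for x in range(286,298)))
print()
for y in range(206,216): print(y," ".join("%02x%02x%02x"%tuple(T["pixels"][y,x]) for x in range(336,366,2)))
E
```

```text
[ 0.4527 -0.2502  0.036 ] [ 0.445  -0.3036  0.036 ]
[ 0.4542 -0.2467  0.098 ] [ 0.4505 -0.2888  0.098 ]
272 917047 886b45 8d6e47 907148 917249 92714a 4b4a4f 7f6954 8a6d46 896a45 846843
275 8e6e47 54432c 20262b 766042 92734a 816643 51515a 876e4f 8f7048 896b46 8b6c46
278 91724a 3c3020 090c0d 1e1e23 5c4c3a 6c563c 5c5c65 8d6c47 8c6d47 91724b 876b43
281 92734c 15130e 05070a 0a080b 0d1214 424146 6e6f79 837363 8f7149 8e7049 8f704a
284 92734a 020408 060708 030403 05090a 0d1111 323437 7d6241 95774a 907149 90734b
287 715a3c 080409 030406 0e0e0d 0b0c0c 030506 0e100c 202427 776042 99794e 8f6f48
290 59442e 030808 050b0a 0c0e0c 0f0a09 0e0c07 070904 15110f 1a1714 473f36 94724b
293 876b45 644e33 020608 060c08 0e0e0f 0f070c 15140d 161211 110a03 1d1714 5a4c3b
296 8a6c46 896a44 775e3d 13110b 100b08 13110e 13090b 180f0d 1c150e 25201d 876945
299 94744b 8b6c46 8b6f46 97774d 241b14 16120f 18150e 1f1913 21180f 2f2b29 896c46
302 96744c 94754b 8b6b46 8e6f4a 96754c 453724 1b170e 211a0f 2a221c 383430 8f7249
305 9a784d 95754c 96754d 90704a 8e7049 937448 664e31 231c13 2a2018 594a37 8a6d47
308 8c6c46 9b794e 947549
[... 1408 characters left out ...]
3335 3b393e 303134 18181d 131717 201d16 6f593d
210 a78a60 a3855d 775f44 35332f 333333 242628 1f2120 15171a 0f1415 1e1c21 18181c 0e0f0f 120f0d 50402a 9a7e57
211 a6885f 937753 4b3d2f 131516 171a1d 121614 0d0d12 050a08 10110e 151211 241e18 2f261a 4d3d2a 856b49 ac8e63
212 a78a62 786144 241d1a 0f0f10 0f0e0e 1b1817 2b231a 382d1d 55432c 59442c 675439 705a3d 8e7350 a88a62 ae9165
213 a4875c 63503b 2f2620 4a3a28 56432c 5f4b32 6e583c 7c6446 9a7d56 9e8159 a0835b a4885f ab8c61 b19367 b29368
214 a78a60 7c6647 6b573b 8c724e 997c55 9b7f57 9f825a a4875e ae9265 b29368 b29365 b19366 b29469 b39469 b19367
215 a58960 9a805a 987d55 a3855c aa8c62 ab8d63 ac8e64 ad8f65 b09267 b09266 b19368 b29366 b29367 b19365 b39469
```

>>> move_arm(motion=[[[0,0,-0.066],[0,0,0],0.1],[[0,0,-0.066],[0,0,0],0.1],[[0,0,-0.066],[0,0,0],0.1],[[0,0,-0.05],[0,0,0],0.1],[[-0.046,-0.04,0],[0,0,0],0.1],[[-0.046,-0.04,0],[0,0,0],0.1],[[-0.046,-0.04,0],[0,0,0],0.1],[[-0.046,-0.04,0],[0,0,0],0.1],[[-0.046,-0.04,0],[0,0,0],0.1],[[-0.046,-0.04,0],[0,0,0],0.1],[[-0.046,-0.04,0],[0,0,0],0.1],[[-0.046,-0.04,0],[0,0,0],0.1]], newtons=40)

```text
clock: 1.3
position: [0.3936, 0.2624, 0.4171]
ee_rot: [0.178, 0.984, 0.0, -0.0]
ft_force: [0.8, -0.1, -0.3]
grip_width: 0.55
grasp_force: 0.0
```

```bash
cat > step.py <<'E'
import sys,numpy as np
from scipy.spatial.transform import Rotation as Rn
from workcell import manip
def go(P,R=None):
    """per-row-scaled totals from present pose to P,R: shift in present tool axes, turn in tool axes"""
    o=manip.get_obs();R0=Rn.from_quat(o["ee_rot"])
    s=R0.inv().apply(np.array(P)-o["position"])/.75
    w=(R0.inv()*(R if R is not None else R0)).as_rotvec()/(np.pi/4)
    n=int(np.ceil(max(np.linalg.norm(s)*.75/.05,np.linalg.norm(w)*45/8.59)))
    print("t",o["clock"],"pos",np.round(o["position"],4),"q",np.round(o["joint_pos"],2),"grip",round(o["grip_width"],3),round(float(o["grasp_force"]),1),"F",np.round(o["ft_force"],1))
    print("shift",np.round(s,4),"turn",np.round(w,4),"rows",n)
def down(az):  # tool down, tool y at az
    y=np.array([np.cos(az),np.sin(az),0]);z=np.array([0,0,-1.]);return Rn.from_matrix(np.c_[np.cross(y,z),y,z])
E
python3 -c "
from step import *
go([.44,-.274,.41]);go([.44,-.274,.41],down(-.09))"
```

```text
t 1.3 pos [0.3936 0.2624 0.4171] q [-0.88 -0.05  0.19  1.51  0.01  1.68  0.52] grip 0.55 0.0 F [ 0.8 -0.1 -0.3]
shift [-0.3079 -0.6485  0.0094] turn [0. 0. 0.] rows 11
t 1.3 pos [0.3936 0.2624 0.4171] q [-0.88 -0.05  0.19  1.51  0.01  1.68  0.52] grip 0.55 0.0 F [ 0.8 -0.1 -0.3]
shift [-0.3079 -0.6485  0.0094] turn [-2.0000e-04 -3.0000e-04  1.6602e+00] rows 11
```

>>> move_arm(motion=[[[-0.028,-0.059,0],[0,0,0],0.1],[[-0.028,-0.059,0],[0,0,0],0.1],[[-0.028,-0.059,0],[0,0,0],0.1],[[-0.028,-0.059,0],[0,0,0],0.1],[[-0.028,-0.059,0],[0,0,0],0.1],[[-0.028,-0.059,0],[0,0,0],0.1],[[-0.028,-0.059,0],[0,0,0],0.1],[[-0.028,-0.059,0],[0,0,0],0.1],[[-0.028,-0.059,0],[0,0,0],0.1],[[-0.028,-0.059,0],[0,0,0],0.1],[[-0.028,-0.059,0],[0,0,0],0.1]])

```text
clock: 2.4
position: [0.4389, -0.2744, 0.4176]
ee_rot: [0.177, 0.984, 0.0, 0.001]
ft_force: [2.1, 0.7, -1.1]
grip_width: 0.55
grasp_force: 0.0
```

>>> move_arm(motion=[[[0,0,0],[0,0,0.184],0.1],[[0,0,0],[0,0,0.184],0.1],[[0,0,0],[0,0,0.184],0.1],[[0,0,0],[0,0,0.184],0.1],[[0,0,0],[0,0,0.184],0.1],[[0,0,0],[0,0,0.184],0.1],[[0,0,0],[0,0,0.184],0.1],[[0,0,0],[0,0,0.184],0.1],[[0,0,0],[0,0,0.184],0.1],[[0,0,0],[0,0,0],0.1],[[0,0,0],[0,0,0],0.1]])

```text
clock: 3.5
position: [0.4395, -0.2723, 0.4171]
ee_rot: [0.736, 0.677, -0.0, -0.0]
ft_force: [0.2, 0.6, 0.0]
grip_width: 0.548
grasp_force: 0.0
```

```bash
python3 -c "
from step import *
go([.453,-.274,.215],down(-.09))"
```

```text
t 3.5 pos [ 0.4395 -0.2723  0.4171] q [-0.53  0.05  1.06  1.44 -0.04  1.68  0.44] grip 0.548 0.0 F [0.2 0.6 0. ]
shift [-0.0008  0.0182  0.2695] turn [-0.0003 -0.0002  0.01  ] rows 5
```

>>> move_arm(motion=[[[0,0.018,0],[0,0,0],0.1],[[0,0,0.05],[0,0,0],0.1],[[0,0,0.05],[0,0,0],0.1],[[0,0,0.03],[0,0,0],0.1],[[0,0,0],[0,0,0],0.1],[[0,0,0],[0,0,0],0.1]])

```text
clock: 4.1
position: [0.453, -0.2737, 0.3205]
ee_rot: [0.736, 0.677, 0.0, 0.0]
ft_force: [0.2, -0.1, 0.0]
grip_width: 0.551
grasp_force: 0.0
```

```bash
python3 - <<'E'
from workcell import vision
import cv2,numpy as np
s=vision.camera("side")["pixels"][:,:,::-1];t=vision.camera("top")["pixels"][:,:,::-1]
a=cv2.resize(s[210:340,230:330],(460,598),interpolation=cv2.INTER_CUBIC)
b=cv2.resize(t[200:330,320:394],(340,598),interpolation=cv2.INTER_CUBIC)
cv2.imwrite("pics/pre.png",np.hstack([a,b]))
E
python3 -c "
from step import *
go([.453,-.274,.215],down(-.09))"
```

```text
t 4.2 pos [ 0.4535 -0.274   0.3213] q [-0.51  0.1   1.06  1.61 -0.09  1.48  0.47] grip 0.55 0.0 F [0.9 0.  0.3]
shift [ 0.     -0.001   0.1417] turn [0.0024 0.0007 0.0058] rows 3
```

View pics/pre.png

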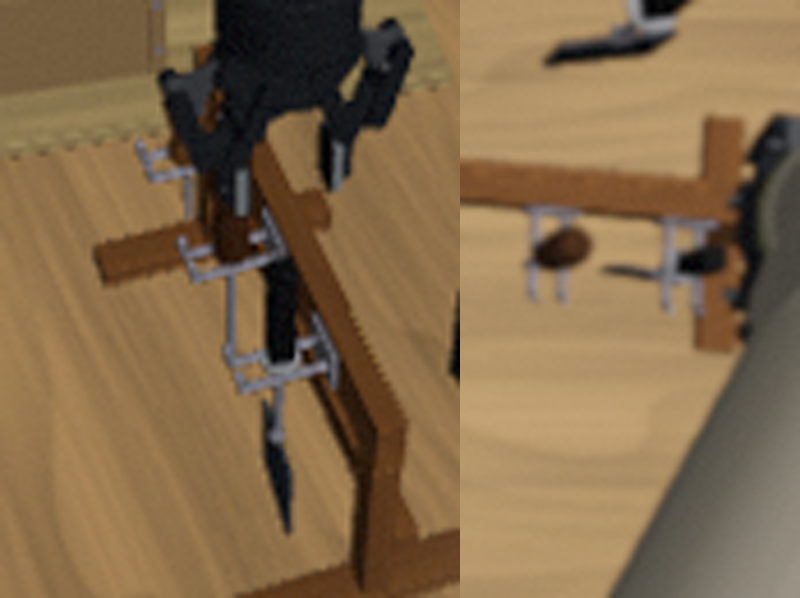

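The picture shows the open fingers above the handle: tips at crop (240,215) and (335,190), and the handle from (278,262) to (284,360). Next is a numeric check of the alignment.

```bash
python3 - <<'E'
from h import *
np.set_printoptions(precision=4,suppress=True)
d=pickle.load(open("cams0.pkl","rb"));S=d["side"];T=d["top"]
f=lambda p:np.array([(p[0]-230+.4)*4.6,(p[1]-210+.4)*4.6])
print("tcp",f(proj(S,np.array([.4535,-.274,.321]))),"handle top/bot",f(proj(S,np.array([.453,-.274,.261]))),f(proj(S,np.array([.453,-.274,.181]))))
# handle centroid rays at known heights: dark blob in side and top
import cv2
s=S["pixels"].astype(int)
m=(s.max(2)<32)&(s.max(2)-s.min(2)<14);y,x=np.mgrid[0:420,0:560]
k=m&(x>284)&(x<296)&(y>262)&(y<292)
for r in range(266,292,4):
    xs=np.where(k[r])[0];print(r,xs.min(),xs.max())
print("side ray at z .22 from mid handle", [onz(S,(290.3,278),z) for z in(.21,.225,.24)])
print("expected mid handle px", proj(S,np.array([.453,-.274,.221])),proj(T,np.array([.453,-.274,.261])),proj(T,np.array([.453,-.274,.181])))
E
```

```text
tcp [289.2656 196.5428] handle top/bot [286.4952 267.8194] [284.1013 355.0608]
266 292 293
270 288 294
274 288 294
278 288 293
282 288 293
286 289 293Traceback (most recent call last):
  File "<stdin>", line 12, in <module>
    return umr_minimum(a, axis, None, out, keepdims, initial, where)
ValueError: zero-size array to reduction operation minimum which has no identity
```

>>> move_arm(motion=[[[0,-0.002,0.045],[0,0,0],0.1],[[0,-0.002,0.045],[0,0,0],0.1],[[0,0,0.03],[0,0,0],0.1],[[0,0,0.021],[0,0,0],0.1],[[0,0,0],[0,0,0],0.1],[[0,0,0],[0,0,0],-1],[[0,0,0],[0,0,0],-1],[[0,0,0],[0,0,0],-1],[[0,0,0],[0,0,0],-1],[[0,0,0],[0,0,0],-1],[[0,0,0],[0,0,0],-1]], newtons=40)

```text
clock: 5.3
position: [0.4509, -0.2737, 0.2154]
ee_rot: [0.737, 0.676, 0.001, 0.001]
ft_force: [0.3, 0.8, 5.8]
grip_width: 0.177
grasp_force: 42.6
```

>>> move_arm(motion=[[[0,0,-0.015],[0,0,0],-1],[[0,0,-0.015],[0,0,0],-1],[[0,0,-0.012],[0,0,0],-1],[[0,0,0],[0,0,0],-1],[[0,-0.03,0],[0,0,0],-1],[[0,-0.04,0],[0,0,0],-1],[[0,-0.04,0],[0,0,0],-1],[[0,-0.03,0],[0,0,0],-1],[[0,0,-0.06],[0,0,0],-1],[[0,0,-0.06],[0,0,0],-1],[[0,0,-0.06],[0,0,0],-1],[[0,0,0],[0,0,0],-1]])

```text
clock: 6.5
position: [0.3467, -0.2649, 0.3852]
ee_rot: [0.737, 0.676, 0.002, 0.003]
ft_force: [-0.5, -0.4, -2.2]
grip_width: 0.181
grasp_force: 41.6
```

```bash
python3 - <<'E'
from workcell import vision,manip
import cv2,numpy as np,pickle
from h import proj
S=vision.camera("side");T=vision.camera("top");pickle.dump({"side":S,"top":T},open("cams1.pkl","wb"))
p=manip.get_obs()["position"]+[0,0,-.12];print(proj(S,p),proj(T,p))
out=[]
for c in(S,T):
    u=proj(c,p).astype(int);im=c["pixels"][:,:,::-1]
    im=cv2.copyMakeBorder(im,60,60,60,60,cv2.BORDER_CONSTANT)
    out.append(cv2.resize(im[u[1]+10:u[1]+110,u[0]+25:u[0]+95],(400,571),interpolation=cv2.INTER_CUBIC))
cv2.imwrite("pics/held.png",np.hstack(out))
from step import go,down
go([.34,-.26,.35],down(-.09))
E
```

```text
[252.40342365 277.98238992] [372.73012505 293.93277674]
t 6.6 pos [ 0.3456 -0.2644  0.3807] q [-0.52 -0.32  0.85  1.69  0.24  1.66  0.23] grip 0.184 41.6 F [ 0.8  0.2 -0.9]
shift [ 0.0052 -0.0079  0.041 ] turn [ 0.0014 -0.0002  0.0041] rows 1
```

View pics/held.png

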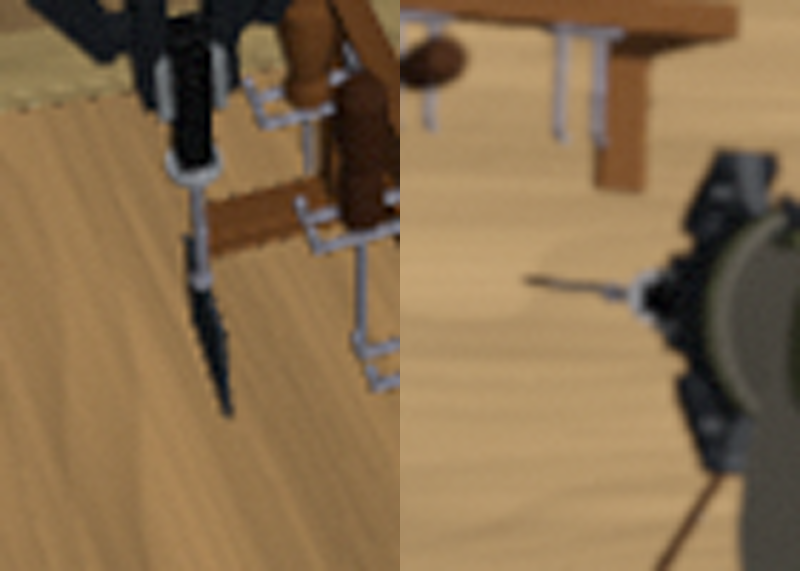

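The mirror is held clear of the rack. Now I turn it to see which face is the glass.

>>> move_arm(motion=[[[0,0,0],[0,0,0.19],-1],[[0,0,0],[0,0,0.19],-1],[[0,0,0],[0,0,0.19],-1],[[0,0,0],[0,0,0.19],-1],[[0,0,0],[0,0,0.19],-1],[[0,0,0],[0,0,0.19],-1],[[0,0,0],[0,0,0.19],-1],[[0,0,0],[0,0,0],-1]])

```text
clock: 7.4
position: [0.3448, -0.2642, 0.3791]
ee_rot: [0.976, 0.217, -0.001, -0.001]
ft_force: [-0.6, 0.0, -1.9]
grip_width: 0.181
grasp_force: 41.6
```

```bash
cat > snap.py <<'E'
from workcell import vision,manip
import cv2,numpy as np,sys
from h import proj
S=vision.camera("side");p=manip.get_obs()["position"]+[0,0,-.145]
u=proj(S,p).astype(int);im=S["pixels"][:,:,::-1]
a=cv2.resize(im[u[1]-35:u[1]+35,u[0]-35:u[0]+35],(420,420),interpolation=cv2.INTER_CUBIC)
cv2.imwrite(sys.argv[1],a)
E
python3 snap.py pics/faceA.png
```

>>> move_arm(motion=[[[0,0,0],[0,0,-0.19],-1],[[0,0,0],[0,0,-0.19],-1],[[0,0,0],[0,0,-0.19],-1],[[0,0,0],[0,0,-0.19],-1],[[0,0,0],[0,0,-0.19],-1],[[0,0,0],[0,0,-0.19],-1],[[0,0,0],[0,0,-0.19],-1],[[0,0,0],[0,0,-0.19],-1],[[0,0,0],[0,0,-0.19],-1],[[0,0,0],[0,0,-0.19],-1],[[0,0,0],[0,0,-0.19],-1],[[0,0,0],[0,0,0],-1]])

```text
clock: 8.65
position: [0.3453, -0.2641, 0.3799]
ee_rot: [0.503, 0.865, 0.0, -0.0]
ft_force: [-1.1, -0.5, -0.2]
grip_width: 0.179
grasp_force: 41.5
```

```bash
python3 snap.py pics/faceB.png; python3 -c "
import cv2,numpy as np
cv2.imwrite('pics/faces.png',np.hstack([cv2.resize(cv2.imread('pics/face%s.png'%k),(400,400)) for k in 'AB']))"; python3 -c "
from step import *
go([.34,-.26,.40],down(-.09))"
```

```text
t 8.7 pos [ 0.3454 -0.2639  0.38  ] q [-0.65 -0.39  0.91  1.7   0.3   1.69  0.76] grip 0.184 41.5 F [ 0.2 -0.3  0. ]
shift [ 0.0081 -0.0037 -0.0266] turn [ 0.     -0.0014  0.7658] rows 5
```

View pics/faces.png

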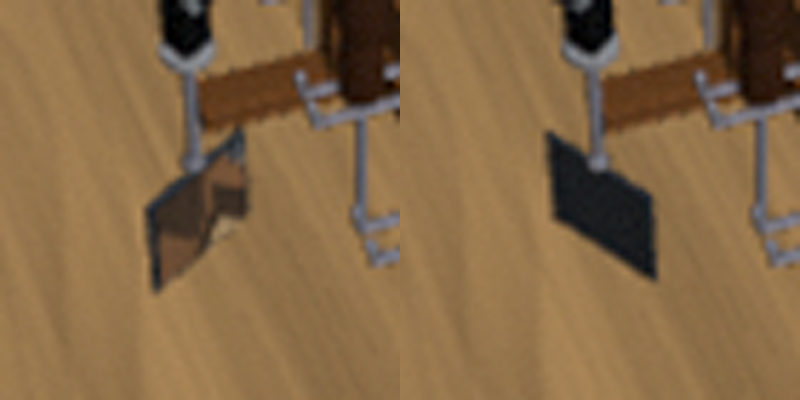

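Left (face A, formerly the +x side) shows a reflection, so it is the glass; right (face B) is the plain dark back. The glass therefore looks along tool +y. Next I check the in-hand offset and refine the box pose.

```bash
python3 - <<'E'
from h import *
from step import *
np.set_printoptions(precision=4,suppress=True)
d=pickle.load(open("cams1.pkl","rb"));S=d["side"];T=d["top"]
c=tri(S,(250.4,256.0),T,(379.9,294.6));o1=np.array([.3456,-.2644,.3807]);R1=Rn.from_quat([.737,.676,.002,.003])
print("collar rel TCP in mirror axes (tool y,x,-z)",R1.inv().apply(c-o1)[[1,0,2]]*[1,1,-1])
o=manip.get_obs();P=o["position"];R=Rn.from_quat(o["ee_rot"])
u=proj(S,P+[0,0,-.145]).astype(int)
def m2w(m): return P+R.apply([m[1],m[0],-(m[2]-.0404)])
for y,z in((.031,-.077),(-.031,-.077),(-.031,-.139),(.031,-.139)):
    p=proj(S,m2w([-.002,y,z]));print("head corner exp in faceB",(p-u+35+.4)*400/70+[400,0])
se=lambda p:[(p[0]-195+.4)*2.62+433,(p[1]-105+.4)*2.62]
bc=lambda p:[(p[0]-145+.4)*3.33,(p[1]-120+.4)*3.33]
B=np.array([.465,.2664]);th=-.178;Q=np.array([[np.cos(th),-np.sin(th)],[np.sin(th),np.cos(th)]])
for nm,h in(("outer",(.1,.115)),("inner",(.086,.101))):
  for sx,sy in((1,1),(1,-1),(-1,-1),(-1,1)):
    X=np.r_[B+Q@np.array([sx*h[0],sy*h[1]]),.115];print(nm,sx,sy,"side",np.array(se(proj(S,X))),"top",np.array(bc(proj(T,X))))
E
python3 - <<'E'
import cv2,pickle,numpy as np
d=pickle.load(open("cams0.pkl","rb"))
c=cv2.resize(d["top"]["pixels"][210:300,150:250,::-1],(450,405),interpolation=cv2.INTER_CUBIC)
e=cv2.resize(d["side"]["pixels"][165:245,200:270,::-1],(350,400),interpolation=cv2.INTER_CUBIC)
e=cv2.copyMakeBorder(e,0,5,0,0,cv2.BORDER_CONSTANT)
g=np.hstack([c,e]).astype(float);g=np.clip((g-40)*2,0,255)
cv2.imwrite("pics/box2.png",g.astype(np.uint8))
E
```

```text
collar rel TCP in mirror axes (tool y,x,-z) [-0.0003  0.0019 -0.0376]
head corner exp in faceB [548.6561 134.7264]
head corner exp in faceB [653.889  200.5064]
head corner exp in faceB [657.8206 285.115 ]
head corner exp in faceB [556.2411 219.6328]
outer 1 1 side [591.309  168.9336] top [ 79.6058 322.7661]
outer 1 -1 side [622.058 266.305] top [309.2942 366.2789]
outer -1 -1 side [475.6317 288.6668] top [266.4163 570.9263]
outer -1 1 side [459.0086 186.9515] top [ 30.5877 525.5678]
inner 1 1 side [583.8732 175.559 ] top [ 90.225  339.2588]
inner 1 -1 side [610.0305 261.2822] top [292.3196 377.584 ]
inner -1 -1 side [484.9213 280.2491] top [255.1229 553.4753]
inner -1 1 side [469.4261 191.2494] top [ 48.3909 513.7561]
```

View pics/box2.png

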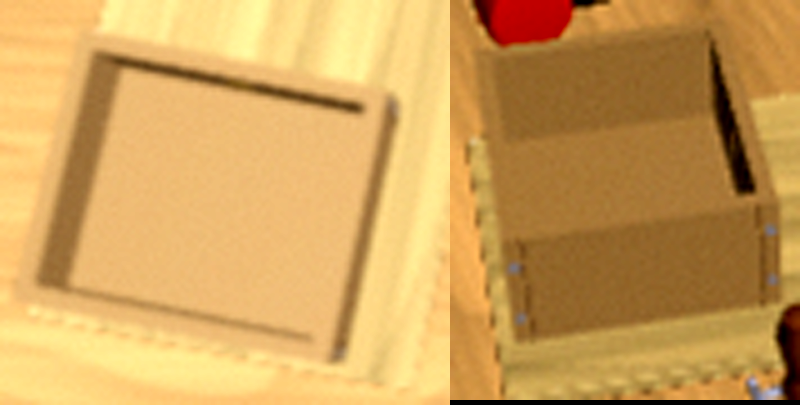

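```bash
cat > tgt.py <<'E'
from h import *
from step import *
np.set_printoptions(precision=4,suppress=True)
B=np.array([.465,.268]);th=-.180
def target(gap=.09,up=0.0,a=20):
    bx=np.array([np.cos(th),np.sin(th),0]);by=np.array([-bx[1],bx[0],0])
    ins=np.r_[B,0.]+bx*.086;ins[2]=.075
    lens=np.array([.727,.206,.2945])
    g=ins-bx*gap+[0,0,up]
    # yaw so the normal bisects sideways between insert and lens directions
    di=-(g-ins);dl=lens-g;yi=np.arctan2(di[1],di[0]);yl=np.arctan2(dl[1],dl[0])
    yaw=.5*(yi+yl) if abs(yl-yi)<.3 else yi
    a=np.radians(a);n=np.array([np.cos(yaw)*np.cos(a),np.sin(yaw)*np.cos(a),np.sin(a)])
    y=np.array([-np.sin(yaw),np.cos(yaw),0]);z=np.cross(n,y)
    G=np.c_[n,y,z];print("insert in glass",G.T@(ins-g),"lens",G.T@(lens-g),"yaw",yi,yl)
    tcp=g-n*.0026+z*(.108+.039)
    R=Rn.from_matrix(np.c_[y,n,-z]);return tcp,R,z
E
python3 - <<'E'
from tgt import *
d=pickle.load(open("cams0.pkl","rb"));T=d["top"];S=d["side"]
L=[(.1,.115),(.1,-.115),(-.1,-.115),(-.1,.115)]
print(rigid2(L,[onz(T,(150+x/4.5-.4,210+y/4.5-.4),.115) for x,y in[(88,38),(390,93),(335,358),(20,303)]]))
print(rigid2(L,[onz(S,(200+(x-450)/5-.4,165+y/5-.4),.115) for x,y in[(712,22),(778,200),(508,245),(478,50)]]))
t,R,z=target();print(t,R.as_matrix());go(t+z*.15,R)
E
```

```text
(array([0.465 , 0.2671]), np.float64(-0.17377976088639538), array([0.0059, 0.004 , 0.0057, 0.0023]))
(array([0.4637, 0.2736]), np.float64(-0.17077226300614115), array([0.0093, 0.0032, 0.0035, 0.0071]))
insert in glass [ 0.0845  0.0023 -0.0308] lens [ 0.3317 -0.007   0.1128] yaw -0.1800000000000002 -0.23160043900302607
[0.4095 0.2795 0.2122] [[ 0.2044  0.9199  0.3348]
 [ 0.9789 -0.192  -0.0699]
 [ 0.      0.342  -0.9397]]
t 8.7 pos [ 0.3454 -0.2639  0.38  ] q [-0.65 -0.39  0.91  1.7   0.3   1.69  0.76] grip 0.184 41.5 F [ 0.2 -0.3  0. ]
shift [0.6349 0.3776 0.0365] turn [-0.4252 -0.1608  0.9035] rows 12
```

```bash
sed -i 's/^B=.*/B=np.array([.4645,.2695]);th=-.175/' tgt.py; python3 - <<'E'
from tgt import *
t,R,z=target();go([.39,.28,.42])
E
```

```text
insert in glass [ 0.0845  0.0028 -0.0308] lens [ 0.3325 -0.0084  0.1126] yaw -0.1749999999999998 -0.23643587490449197
t 8.7 pos [ 0.3454 -0.2639  0.38  ] q [-0.65 -0.39  0.91  1.7   0.3   1.69  0.76] grip 0.184 41.5 F [ 0.2 -0.3  0. ]
shift [ 0.6034  0.4069 -0.0525] turn [0. 0. 0.] rows 11
```

>>> move_arm(motion=[[[0,0,-0.052],[0,0,0],-1],[[0.055,0.037,0],[0,0,0],-1],[[0.055,0.037,0],[0,0,0],-1],[[0.055,0.037,0],[0,0,0],-1],[[0.055,0.037,0],[0,0,0],-1],[[0.055,0.037,0],[0,0,0],-1],[[0.055,0.037,0],[0,0,0],-1],[[0.055,0.037,0],[0,0,0],-1],[[0.055,0.037,0],[0,0,0],-1],[[0.055,0.037,0],[0,0,0],-1],[[0.055,0.037,0],[0,0,0],-1],[[0.05,0.03,0],[0,0,0],-1]])

```text
clock: 9.9
position: [0.3873, 0.2775, 0.4184]
ee_rot: [0.507, 0.862, -0.001, -0.001]
ft_force: [0.0, -0.3, -0.4]
grip_width: 0.18
grasp_force: 41.5
```

```bash
python3 - <<'E'
from tgt import *
t,R,z=target();go([.36,.29,.42],R);go(t+z*.15,R)
E
```

```text
insert in glass [ 0.0845  0.0028 -0.0308] lens [ 0.3325 -0.0084  0.1126] yaw -0.1749999999999998 -0.23643587490449197
t 9.9 pos [0.3873 0.2775 0.4184] q [-0.87 -0.03  0.14  1.49  0.    1.68 -0.21] grip 0.18 41.5 F [ 0.  -0.3 -0.4]
shift [ 0.0323 -0.0236 -0.0021] turn [-0.4274 -0.1584  0.9001] rows 6
t 9.9 pos [0.3873 0.2775 0.4184] q [-0.87 -0.03  0.14  1.49  0.    1.68 -0.21] grip 0.18 41.5 F [ 0.  -0.3 -0.4]
shift [ 0.0348 -0.024   0.087 ] turn [-0.4274 -0.1584  0.9001] rows 6
```

>>> move_arm(motion=[[[0,0,0],[-0.0534,-0.0198,0.1125],-1],[[0,0,0],[-0.0534,-0.0198,0.1125],-1],[[0,0,0],[-0.0534,-0.0198,0.1125],-1],[[0,0,0],[-0.0534,-0.0198,0.1125],-1],[[0,0,0],[-0.0534,-0.0198,0.1125],-1],[[0,0,0],[-0.0534,-0.0198,0.1125],-1],[[0,0,0],[-0.0534,-0.0198,0.1125],-1],[[0,0,0],[-0.0534,-0.0198,0.1125],-1],[[0,0,0],[0,0,0],-1],[[0,0,0],[0,0,0],-1]])

```text
clock: 10.9
position: [0.3874, 0.2749, 0.419]
ee_rot: [0.763, 0.622, 0.11, 0.134]
ft_force: [0.1, 0.4, -1.0]
grip_width: 0.179
grasp_force: 41.6
```

```bash
python3 - <<'E'
from tgt import *
t,R,z=target();go(t+z*.12,R)
E
```

```text
insert in glass [ 0.0845  0.0028 -0.0308] lens [ 0.3325 -0.0084  0.1126] yaw -0.1749999999999998 -0.23643587490449197
t 10.9 pos [0.3874 0.2749 0.419 ] q [-0.88 -0.19 -0.05  1.67  0.31  1.51 -1.13] grip 0.179 41.6 F [ 0.1  0.4 -1. ]
shift [ 0.0139 -0.0693  0.1082] turn [-0.0006 -0.0012  0.004 ] rows 2
```

>>> move_arm(motion=[[[0.007,-0.035,0.036],[0,0,0],-1],[[0.007,-0.034,0.036],[0,0,0],-1],[[0,0,0.036],[0,0,0],-1],[[0,0,0],[0,0,0],-1],[[0,0,0.03],[0,0,0],-1],[[0,0,0.03],[0,0,0],-1],[[0,0,0.03],[0,0,0],-1],[[0,0,0.03],[0,0,0],-1],[[0,0,0.02],[0,0,0],-1],[[0,0,0],[0,0,0],-1],[[0,0,0],[0,0,0],-1]])

```text
clock: 12.0
position: [0.405, 0.2826, 0.2285]
ee_rot: [0.764, 0.621, 0.111, 0.135]
ft_force: [0.5, 0.9, -0.6]
grip_width: 0.181
grasp_force: 41.5
```

```bash
python3 - <<'E'
from tgt import *
from workcell import vision
import cv2
t,R,z=target();go(t,R)
o=manip.get_obs();Rc=Rn.from_quat(o["ee_rot"]);P=o["position"]
m2w=lambda m:P+Rc.apply([m[1],m[0],-(m[2]-.039)])
S=vision.camera("side");T=vision.camera("top")
a=cv2.resize(S["pixels"][100:250,180:330,::-1],(400,400),interpolation=cv2.INTER_CUBIC)
b=cv2.resize(T["pixels"][120:300,140:260,::-1],(400,600),interpolation=cv2.INTER_CUBIC)
cv2.imwrite("pics/final.png",np.hstack([cv2.copyMakeBorder(a,0,200,0,0,cv2.BORDER_CONSTANT),b]))
for m in((.0026,0,-.108),(0,.031,-.077),(0,-.031,-.077),(0,-.031,-.139),(0,.031,-.139)):
    X=m2w(m);print(X,(proj(S,X)-[180,100])*400/150,(proj(T,X)-[140,120])*10/3+[400,0])
E
```

```text
insert in glass [ 0.0845  0.0028 -0.0308] lens [ 0.3325 -0.0084  0.1126] yaw -0.1749999999999998 -0.23643587490449197
t 12.0 pos [0.405  0.2826 0.2285] q [-0.87 -0.1  -0.05  1.99  0.35  1.12 -1.25] grip 0.181 41.5 F [ 0.5  0.9 -0.6]
shift [-0.0011 -0.0022  0.0223] turn [ 0.0019 -0.0026  0.0008] rows 1
[0.4569 0.2721 0.0914] [139.3854 253.2651] [585.768  454.0014]
[0.4503 0.305  0.1197] [126.1465 225.4863] [545.1057 458.6938]
[0.4377 0.2443 0.1196] [131.0626 252.9343] [607.9256 472.4634]
[0.4586 0.2401 0.0613] [149.3106 282.5124] [623.7186 454.393 ]
[0.4712 0.3008 0.0614] [144.0184 254.9479] [563.8184 441.2838]
```

View pics/final.png

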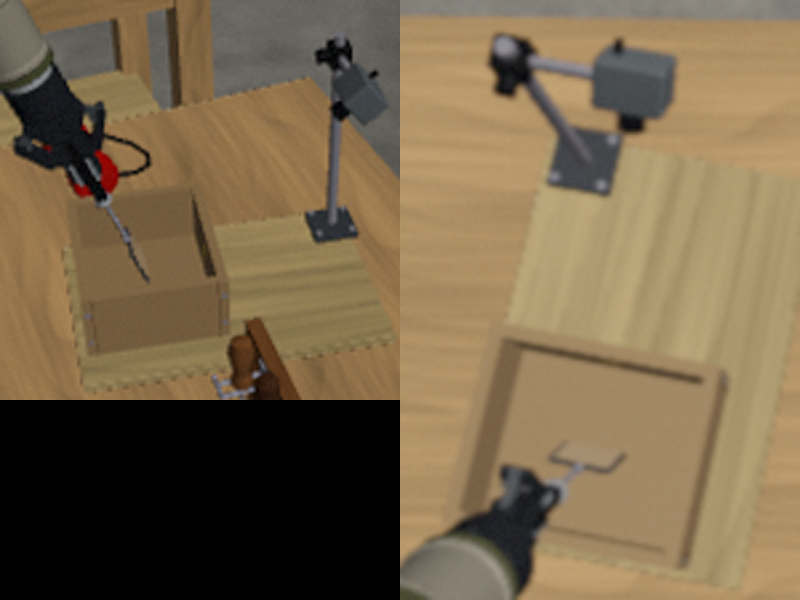

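The picture shows the glass hanging in the open box: top view at about (587,455), matching the predicted (586,454), clear of all walls and facing the camera. About 17 mm remains to be lowered.

>>> move_arm(motion=[[[0,-0.002,0.012],[0,0,0],-1],[[0,0,0.01],[0,0,0],-1],[[0,0,0],[0,0,0],-1],[[0,0,0],[0,0,0],-1],[[0,0,0],[0,0,0],-1],[[0,0,0],[0,0,0],-1]])

```text
clock: 12.7
position: [0.4087, 0.2816, 0.2113]
ee_rot: [0.764, 0.622, 0.111, 0.135]
ft_force: [0.3, -0.3, 0.1]
grip_width: 0.181
grasp_force: 41.6
```

```bash
python3 - <<'E'
from tgt import *
from workcell import order
t,R,z=target();go(t,R);print(np.abs(manip.get_obs()["joint_velocities"]).max())
e=np.abs(manip.get_obs()["position"]-t).max()
if e<.006: print(order.hand_in())
E
```

```text
insert in glass [ 0.0845  0.0028 -0.0308] lens [ 0.3325 -0.0084  0.1126] yaw -0.1749999999999998 -0.23643587490449197
t 12.7 pos [0.4087 0.2816 0.2113] q [-0.87 -0.08 -0.05  2.01  0.35  1.08 -1.26] grip 0.181 41.6 F [ 0.3 -0.3  0.1]
shift [-0.0007  0.0009 -0.0009] turn [ 0.0019 -0.0022  0.0018] rows 1
0.0015749021974522592
the job is handed in; nothing more can be done
None
```

I handed the job in at 12.7 s with the mirror gripped (about 42 N) and still, its glass about 9 cm in front of the insert and tilted up 20°; by my measurements the insert and lens are within the required limits, but no pass/fail result was returned.

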